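# Close the postal tubes with the end plugs that fit

### The arm

A 6-joint arm with a two-finger parallel gripper is mounted at the origin on a cart in front of the work surface, level with it; the furniture and walls round the work are solid. World frame = base frame: x ahead of the robot, y to its left, z up, the work surface at z = 0. Lengths are in m, angles in rad, forces in N, time in s.
With the tool pointing down it reaches from about 0.275 to 0.825 m from the base axis. Payload 4.9 kg.
Tool frame: the origin (TCP) lies midway between the tips of the shut fingers; the grasp point (between the pads) lies 19 mm behind it (grip_point_offset is the distance from the TCP to the grasp point, in m); z points along the fingers, y is the line along which they close (so a half turn about z gives the same grasp; the last joint's range is limited). The gripper opens to 85 mm and grips with 20 to 120 N. Pads are 22 mm wide; open, the fingers measure 114 mm over their backs; the gripper's body (76 mm by 85 mm) begins 54 mm behind the grasp point. The pads swing forward as they close: fully open they stand 13 mm farther back than shut.
Start: joints at [0.979, 0.326, -0.193, 1.052, 0, 1.437], TCP at [0.243, 0.493, 0.231] pointing down, gripper open.
Joint ranges: [-2.65, 2.65], [-0.97, 1.79], [-1.3, 1.35], [-1.93, 2.1], [-1.47, 1.37], [-3.14, 3.14]. Speed limits (rad/s): [2.57, 2.57, 3.14, 3.14, 3.14, 3.14].

### API

Orientations are given as a rotation vector (axis times angle).
In Python, from cell import * gives the robot as it stands. Calls block until the motion is done:
- movep(position, orientation): joint-space move of the TCP to a pose.
- move_l(position, velocity=0.15, rot=None, until_force=None): straight line of the TCP; rot=None keeps the orientation; velocity is the mean speed in m/s. With until_force (N) it stops when the force on the tool has changed by that much, and returns True; else False.
- set_joints(angles): joint-space move.
- let_go() and grab(newtons=None): open the fingers fully, or close them until they stop; newtons is the grip in N (None keeps the last).
- sleep(seconds).
- ik(position, orientation): joint angles nearest the present ones, or None.
- get_state(): the state.
- grab_frame(name): name is "scene" or "top" or "wrist"; returns a dict with "img" (384x512x3 uint8, red, green, blue), "fx", "fy", "cx", "cy" (pixels), "cam_to_world" (4x4, takes a point from camera to world coordinates); the wrist camera has in their place "T_tool_cam" (4x4, takes a point from camera to tool coordinates, whose origin is the TCP and whose axes are the flange's). Camera axes: x right, y down, z forward; pixel columns grow to the right and rows downward; lengths in m; the calibration is good to about 2 mm. The wrist camera is an equidistant fisheye: a pixel r from the principal point sees the ray r / f radians off the axis. A picture is of the moment at which its call begins: read the wrist's pose just before it. There is no depth.
A pose or a line that the arm cannot do raises MotionError and nothing moves.
- sign_off(): hands the job in; it is judged then, once.
Trained networks look in the newest picture that a camera, given by its name, has taken for a name from the list of things; names that differ only in an ending like _2 or _b are one class to them, and where a whole thing is asked for, a point or a joint stands for the part that bears it (a point fixed in the world has none). Each returns a list of dicts, best first, with "score" (0 to 1); they miss things now and then, are a little off and sometimes report something else, mostly with a low value. They report only what shows in the picture. A call takes as long as a camera call. They do not tell look-alikes from the thing itself.
- spot_in(camera, name): "centre" ([column, row] in pixels, amid what is visible of it).
- silhouettes(camera, name): "mask" (384x512 bool, what is visible of it) and "centre" ([column, row] in pixels, amid what is visible of it).
- tip_of(camera, name): "centre" ([column, row] in pixels: a listed point, or the origin of a listed thing).
The state is a dict: "clock": time; "q": joint angles; "joint_velocities": joint speeds; "tau": joint torques, N m; "position": TCP position; "eef_rot": TCP orientation; "contact_force": force on the tool from outside, world axes, zero at the start; "wrist_torque": the same for the moment, N m; "finger_gap": opening from 0.0 (shut) to 1.0 (fully open); "grasp_force": force on a finger pad.
Only numpy, scipy, OpenCV 4.12 (cv2) and the standard library are available. Lean on these libraries where they do the work, as an engineer would, in place of code of your own. Each camera call takes 0.05 s, during which the arm holds its last target. There are 200 camera calls.

### The job

The four open postal tubes standing in the plywood stand are ready to go out: close each of them with the white end plug that fits its bore, seated fully home and level with its flange down on the rim of the tube. The four plugs stand about on the worktop; leave everything else where it lies.

Things in the scene. Friction and masses are not known exactly. Their poses are not given: they have to be found in the camera images.
- plug_small: Loose white plastic end plug for the tube of 30 mm bore, standing nose down: round flange 41 mm across, 8 mm thick (18 to 26 mm above the worktop), over a tapered skirt 18 mm deep, 25 mm across under the flange, 20 mm at the nose; shallow dish in the top. Origin: centre of the nose's underside; z up. 10 to 30 g; take it across the flange's edge.
- plug_medium: Loose white plastic end plug for the tube of 39 mm bore, standing nose down: round flange 50 mm across, 8 mm thick (18 to 26 mm above the worktop), over a tapered skirt 18 mm deep, 34 mm across under the flange, 29 mm at the nose; shallow dish in the top. Origin: centre of the nose's underside; z up. 10 to 30 g; take it across the flange's edge.
- plug_large: Loose white plastic end plug for the tube of 48 mm bore, standing nose down: round flange 59 mm across, 8 mm thick (18 to 26 mm above the worktop), over a tapered skirt 18 mm deep, 43 mm across under the flange, 38 mm at the nose; shallow dish in the top. Origin: centre of the nose's underside; z up. 10 to 30 g; take it across the flange's edge.
- plug_largest: Loose white plastic end plug for the tube of 57 mm bore, standing nose down: round flange 68 mm across, 8 mm thick (18 to 26 mm above the worktop), over a tapered skirt 18 mm deep, 52 mm across under the flange, 47 mm at the nose; shallow dish in the top. Origin: centre of the nose's underside; z up. 10 to 30 g; take it across the flange's edge.
- tube_small: Brown cardboard tube, 30 mm bore, 35 mm outside, 150 mm long, held upright at a corner (any) of a 110 mm square in the plywood stand (230 mm square, 28 mm high). Origin: centre of its lower end, 18 mm above the worktop; z up its axis; open mouth at z = 150 mm. With its plug fully home the flange lies on the rim, the plug's origin on the axis at z = 132 mm.
- tube_medium: Brown cardboard tube, 39 mm bore, 44 mm outside, 150 mm long, held upright at a corner (any) of a 110 mm square in the plywood stand (230 mm square, 28 mm high). Origin: centre of its lower end, 18 mm above the worktop; z up its axis; open mouth at z = 150 mm. With its plug fully home the flange lies on the rim, the plug's origin on the axis at z = 132 mm.
- tube_large: Brown cardboard tube, 48 mm bore, 53 mm outside, 150 mm long, held upright at a corner (any) of a 110 mm square in the plywood stand (230 mm square, 28 mm high). Origin: centre of its lower end, 18 mm above the worktop; z up its axis; open mouth at z = 150 mm. With its plug fully home the flange lies on the rim, the plug's origin on the axis at z = 132 mm.
- tube_largest: Brown cardboard tube, 57 mm bore, 62 mm outside, 150 mm long, held upright at a corner (any) of a 110 mm square in the plywood stand (230 mm square, 28 mm high). Origin: centre of its lower end, 18 mm above the worktop; z up its axis; open mouth at z = 150 mm. With its plug fully home the flange lies on the rim, the plug's origin on the axis at z = 132 mm.
- glue_stick: Loose glue stick, white with a dark cap, lying on its side among the plugs, 95 x 28 x 28 mm; origin at the centre of its underside, long axis y. To be left alone.
- eraser: Loose white eraser in a grey sleeve lying among the plugs, 52 x 23 x 13 mm; origin at the centre of its underside, long axis y. To be left alone.
Not all that is in view belongs to the job. What is shaped like the plug_small but pink or red is not meant. What is shaped like the plug_largest but yellow is not meant.

How it is judged:
By the outcome, as a careful person would: the job done as asked, in the order asked, and still so for the second after the job is handed in, with the robot touching nothing.
It also fails if it takes over 96 s, if anything falls off the work surface, if the arm or the gripper's body presses on something with over 40 N, if the wrist force passes 120 N, or if a joint passes its speed limit or range.

## Working session

There is one attempt and no reset: what is moved stays moved. The work goes in short steps, each a Python script; the robot and the scene stay as the last script left them, time stands still between calls to the robot, and variables do not carry over. Pictures are saved under pics/ and viewed, at most 14 in all, crops included, and the job is handed in when it is done.

```bash
mkdir -p pics; ls
python3 - <<'E'
from cell import *
import cv2,numpy as np
ims=[]
for c in("scene","top"):
    f=grab_frame(c); cv2.imwrite(f"pics/{c}0.png",f["img"][:,:,::-1])
    print(c,f["fx"],f["cx"],f["cy"],np.round(f["cam_to_world"],3).tolist())
    for n in["plug_small","plug_medium","plug_large","plug_largest","tube_small","tube_medium","tube_large","tube_largest","glue_stick","eraser"]:
        print(n,[(np.round(d["centre"]).tolist(),round(d["score"],2)) for d in tip_of(c,n)])
s=get_state();print(s["clock"],s["position"],s["eef_rot"],s["finger_gap"])
E
```

```text
pics
scene 430.51763165291413 254.1992884701266 197.64017979086617 [[0.65, -0.581, 0.489, -0.103], [-0.759, -0.486, 0.433, -0.609], [-0.014, -0.653, -0.757, 1.071], [0.0, 0.0, 0.0, 1.0]]
plug_small [([344.0, 232.0], 0.67), ([323.0, 245.0], 0.64), ([354.0, 208.0], 0.5)]
plug_medium [([236.0, 237.0], 0.59)]
plug_large [([260.0, 205.0], 0.51)]
plug_largest [([295.0, 311.0], 0.85), ([311.0, 275.0], 0.57)]
tube_small [([217.0, 185.0], 0.75)]
tube_medium [([195.0, 168.0], 0.65)]
tube_large [([168.0, 183.0], 0.8)]
tube_largest [([188.0, 202.0], 0.68), ([233.0, 235.0], 0.21)]
glue_stick [([291.0, 234.0], 0.64), ([191.0, 200.0], 0.34)]
eraser [([272.0, 265.0], 0.65)]
top 464.2393440208848 258.9443900951292 194.83154214837046 [[0.011, -0.998, 0.062, 0.456], [-1.0, -0.012, -0.018, 0.007], [0.019, -0.062, -0.998, 1.344], [0.0, 0.0, 0.0, 1.0]]
plug_small [([354.0, 157.0], 0.57), ([348.0, 185.0], 0.52), ([350.0, 120.0], 0.49)]
plug_medium [([271.0, 229.0], 0.5)]
plug_large [([262.0, 178.0], 0.73), ([320.0, 231.0], 0.54)]
plug_largest [([366.0, 258.0], 0.7), ([358.0, 215.0], 0.66)]
tube_small [([205.0, 197.0], 0.73), ([164.0, 186.0], 0.72)]
tube_medium [([165.0, 189.0], 0.96)]
tube_large [([165.0, 228.0], 0.67), ([207.0, 196.0], 0.31)]
tube_largest [([205.0, 232.0], 0.74), ([264.0, 181.0], 0.24)]
glue_stick [([311.0, 189.0], 0.78)]
eraser [([318.0, 233.0], 0.5)]
1.1 [0.24308248 0.49336793 0.23129151] [-7.12940764e-01 -3.05960407e+00  2.57404585e-06] 1.0021860413244277
```

Run:
```python
import cv2
a=cv2.imread("pics/top0.png")[90:300,110:420]
cv2.imwrite("pics/topc.png",cv2.resize(a,None,fx=2.5,fy=2.5,interpolation=cv2.INTER_CUBIC))
a=cv2.imread("pics/scene0.png")
cv2.imwrite("pics/scene0b.png",cv2.resize(a,(800,600)))
```

```text
(no output)
```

View pics/topc.png

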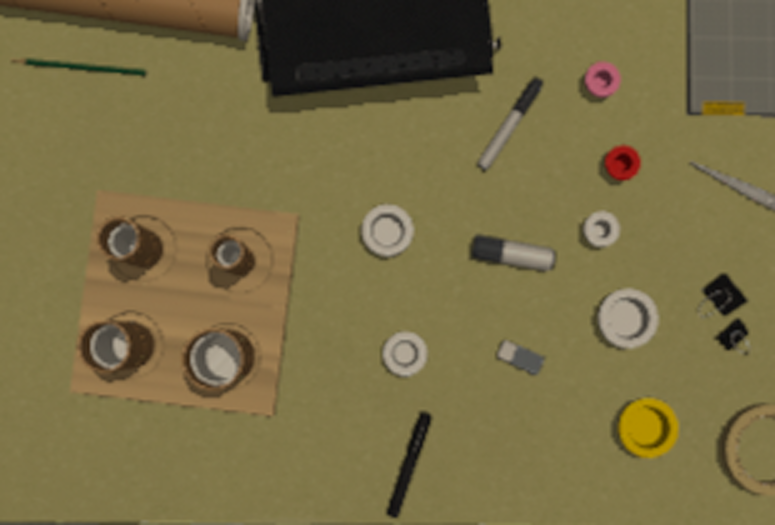

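View pics/scene0b.png

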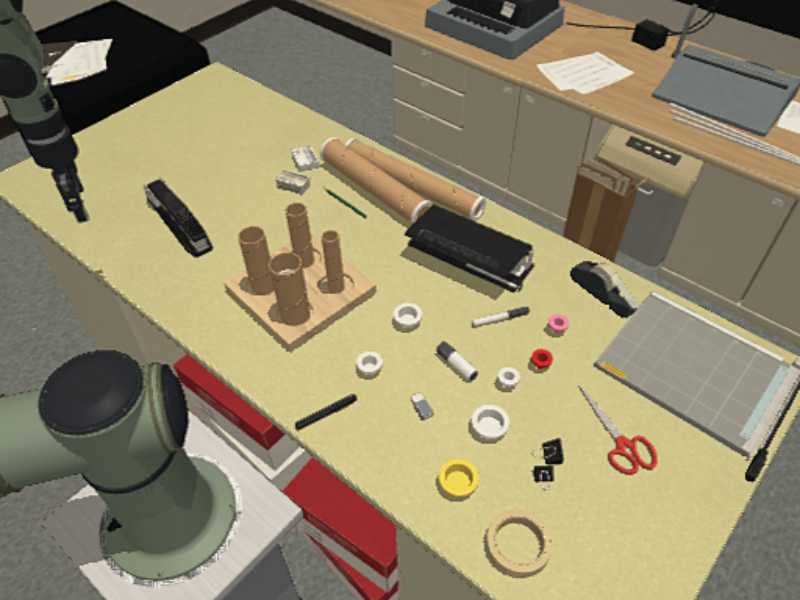

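Candidates in the top image are:
- **White plugs:** large (265,182), medium (272,231), small (350,181), largest (361,217).
- **Look-alikes to avoid:** pink (351,122), red (359,155), yellow (369,261).
- **Tube mouths:** medium (160,187), small (202,191), large (153,229), largest (196,233).

Next I'll take close looks with the wrist camera, from above the stand and above the plugs.

```bash
cat > h.py <<'E'
from cell import *
import numpy as np, cv2
from scipy.spatial.transform import Rotation as R
def down(a):  # tool z down, tool y (closing line) at world angle a
    y=np.array([np.cos(a),np.sin(a),0]);z=np.array([0,0,-1.]);x=np.cross(y,z)
    return R.from_matrix(np.c_[x,y,z]).as_rotvec()
def ray(f,px,pose=None):
    px=np.asarray(px,float); d=(px-[f["cx"],f["cy"]])/[f["fx"],f["fy"]]
    if pose is None: T=f["cam_to_world"]; v=np.r_[d,1]
    else:
        T=np.eye(4);T[:3,:3]=R.from_rotvec(pose[1]).as_matrix();T[:3,3]=pose[0];T=T@f["T_tool_cam"]
        th=np.hypot(*d); v=np.r_[d/max(th,1e-9)*np.sin(th),np.cos(th)]
    T=np.asarray(T); return T[:3,3],T[:3,:3]@v
def onplane(f,px,z,pose=None):
    o,v=ray(f,px,pose); return (o+v*(z-o[2])/v[2])[:2]
def look():
    s=get_state(); return grab_frame("wrist"),(s["position"],s["eef_rot"])
E
python3 - <<'E'
from h import *
f=grab_frame("top")
for n,p,z in [("small",(350.4,181.6),.026),("medium",(271.6,231.6),.026),("large",(264.8,182),.026),("largest",(360.8,217.6),.026),("t_small",(202,191),.168),("t_medium",(159.6,186.4),.168),("t_large",(153,229),.168),("t_largest",(196.5,233.3),.168)]:
    print(n,onplane(f,p,z))
    if n[0]!="t": print([(onplane(f,cv2.minEnclosingCircle(np.argwhere(d["mask"])[:,::-1].astype(np.float32))[0],.024).round(3),round(d["score"],2)) for d in silhouettes("top","plug_"+n)])
c=np.mean([onplane(f,p,.168) for p in [(202,191),(159.6,186.4),(153,229),(196.5,233.3)]],0); print(c)
for a in np.arange(-3,3.2,.5):
    q=ik([*c,.36],down(a)); 
    if q is not None: print(round(a,1),np.round(q,2))
E
```

```text
small [ 0.57976208 -0.27832613]
[(array([ 0.66 , -0.302]), 0.69), (array([ 0.755, -0.28 ]), 0.66)]
medium [ 0.43465567 -0.05411335]
[(array([ 0.438, -0.054]), 0.79)]
large [ 0.57542331 -0.03335369]
[(array([ 0.576, -0.032]), 0.74), (array([ 0.581, -0.278]), 0.16)]
largest [ 0.47721643 -0.30796876]
[(array([ 0.357, -0.331]), 0.7), (array([ 0.481, -0.307]), 0.68), (array([0.444, 0.274]), 0.61), (array([ 0.552, -0.176]), 0.22)]
t_small [0.53764114 0.12992185]
t_medium [0.54795739 0.23724767]
t_large [0.44023287 0.25115266]
t_largest [0.43064429 0.1417271 ]
[0.48911892 0.19001232]
-3.0 [ 0.23  0.23 -0.    1.34  0.   -1.48]
-2.5 [ 0.23  0.23 -0.    1.34 -0.   -1.98]
-2.0 [ 0.23  0.23 -0.    1.34  0.   -2.48]
-1.5 [ 0.23  0.23 -0.    1.34 -0.   -2.98]
-1.0 [ 0.23  0.23 -0.    1.34 -0.    2.8 ]
-0.5 [ 0.23  0.23 -0.    1.34  0.    2.3 ]
0.0 [ 0.23  0.23 -0.    1.34  0.    1.8 ]
0.5 [ 0.23  0.23 -0.    1.34  0.    1.3 ]
1.0 [ 0.23  0.23 -0.    1.34  0.    0.8 ]
1.5 [ 0.23  0.23 -0.    1.34  0.    0.3 ]
2.0 [ 0.23  0.23 -0.    1.34  0.   -0.2 ]
2.5 [ 0.23  0.23 -0.    1.34  0.   -0.7 ]
3.0 [ 0.23  0.23 -0.    1.34  0.   -1.2 ]
```

Run:
```python
from h import *
import pickle
out={}
ims=[]
for k,p in [("stand",[.489,.190,.36]),("plugs",[.52,-.17,.30])]:
    movep(p,down(1.57)); sleep(.2); f,pose=look(); out[k]=(f,pose); ims.append(f["img"][:,:,::-1])
    if k=="stand": print(f["fx"],f["cx"],f["cy"],np.round(f["T_tool_cam"],3).tolist())
    print(get_state()["clock"])
pickle.dump(out,open("look.pkl","wb"))
im=np.vstack(ims); cv2.imwrite("pics/w.png",cv2.resize(ims[0],(800,600)));cv2.imwrite("pics/w2.png",cv2.resize(ims[1],(800,600)))
```

```text
297.3186396354542 252.5858566159208 186.8686292391521 [[0.001, -0.961, -0.276, 0.07], [1.0, 0.001, 0.0, 0.0], [0.0, -0.276, 0.961, -0.144], [0.0, 0.0, 0.0, 1.0]]
3.1167
4.7417
```

View pics/w.png

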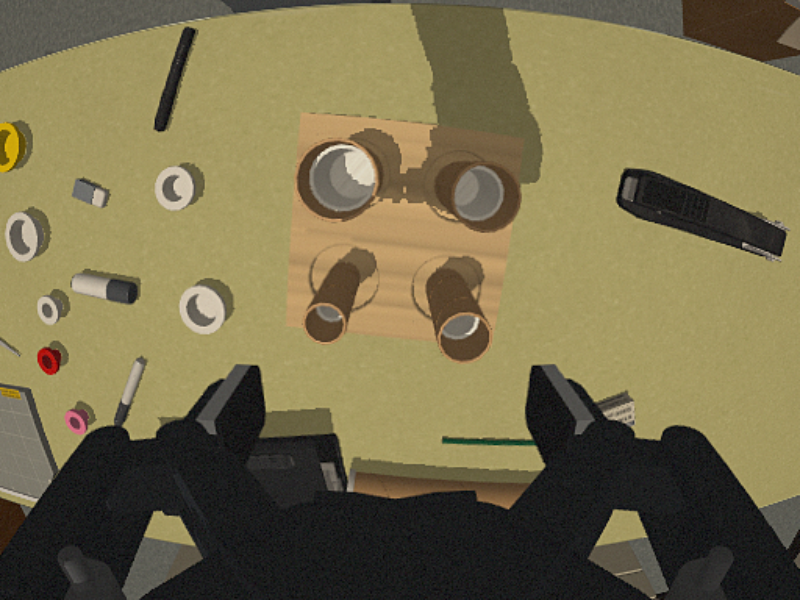

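View pics/w2.png

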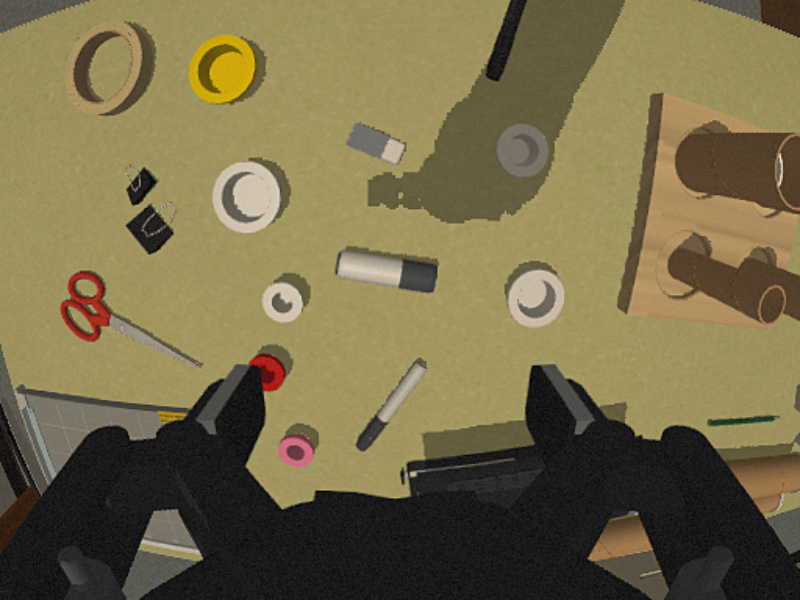

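The first wrist picture (800-px scale) shows the rims: largest (344,178), large (479,193), medium (463,336), small (325,322). The second shows the white plugs: largest (246,195), small (282,301), large (536,297), medium (522,150), with red (268,373), pink (296,450) and yellow (223,68) apart from them.

Run:
```python
from h import *
import pickle,json
from scipy.ndimage import map_coordinates
L=pickle.load(open("look.pkl","rb"));P={}
f,pose=L["plugs"]; hsv=cv2.cvtColor(f["img"],cv2.COLOR_RGB2HSV)
m=(hsv[...,1]<60).astype(np.uint8); n,lab,st,_=cv2.connectedComponentsWithStats(m)
for k,p in dict(largest=(246,195),small=(282,301),large=(536,297),medium=(522,150)).items():
    x,y=np.array(p)*.64; sub=lab[int(y)-26:int(y)+26,int(x)-26:int(x)+26]
    ids=np.bincount(sub[sub>0]); i=ids.argmax()
    c=cv2.findContours((lab==i).astype(np.uint8),cv2.RETR_EXTERNAL,cv2.CHAIN_APPROX_NONE)[0][0][:,0]
    w=np.array([onplane(f,q,.023,pose) for q in c])
    (cx,cy),r=cv2.minEnclosingCircle(w.astype(np.float32))
    A=np.c_[2*w,np.ones(len(w))];s=np.linalg.lstsq(A,(w**2).sum(1),rcond=None)[0]
    P[k]=s[:2].tolist(); print(k,np.round(s[:2],4),"fit d",2*np.sqrt(s[2]+s[:2]@s[:2]),"mec",(cx,cy,2*r))
# rims
f,pose=L["stand"]; T=np.eye(4);T[:3,:3]=R.from_rotvec(pose[1]).as_matrix();T[:3,3]=pose[0];Ti=np.linalg.inv(T@f["T_tool_cam"])
def proj(X):
    c=X@Ti[:3,:3].T+Ti[:3,3]; h=np.hypot(c[:,0],c[:,1]); th=np.arctan2(h,c[:,2])
    return c[:,0]/h*th*f["fx"]+f["cx"], c[:,1]/h*th*f["fy"]+f["cy"]
im=f["img"].astype(float); I=im[...,0]-im[...,2]; t=np.linspace(0,2*np.pi,90,endpoint=False)
def ring(c,r):
    u,v=proj(np.c_[c[0]+r*np.cos(t),c[1]+r*np.sin(t),np.full(90,.168)]); return map_coordinates(I,[v,u],order=1)
bore=dict(small=30,medium=39,large=48,largest=57); C={}
for k,p in dict(largest=(344,178),large=(479,193),medium=(463,336),small=(325,322)).items():
    c0=onplane(f,np.array(p)*.64,.168,pose); r=bore[k]/2000
    S=[(np.mean(ring(c0+[a,b],r+.00125))-.5*np.mean(ring(c0+[a,b],r-.0025))-.5*np.mean(ring(c0+[a,b],r+.005)),a,b) for a in np.arange(-.008,.0081,.0005) for b in np.arange(-.008,.0081,.0005)]
    s=max(S); C[k]=c0+s[1:]; print(k,C[k].round(4),s)
# rigid 110 mm square
ks=["largest","large","medium","small"]; M=np.array([C[k] for k in ks]); Q=.055*np.array([[-1,-1],[-1,1],[1,1],[1,-1]])
mu=M.mean(0); U,_,V=np.linalg.svd((M-mu).T@Q); Rm=U@V; F=Q@Rm.T+mu
print("square fit",F.round(4).tolist(),"resid mm",((M-F)*1e3).round(1).tolist())
json.dump(dict(plug=P,tube={k:F[i].tolist() for i,k in enumerate(ks)}),open("est.json","w"))
```

```text
largest [ 0.4792 -0.3078] fit d 0.06735362430749985 mec (0.4795224368572235, -0.3077412247657776, 0.06983503699302673)
small [ 0.5813 -0.2773] fit d 0.04059345210484027 mec (0.5810694098472595, -0.27699998021125793, 0.0433814600110054)
large [ 0.5771 -0.0313] fit d 0.058394723310352586 mec (0.5769230127334595, -0.030887404456734657, 0.061288028955459595)
medium [ 0.4364 -0.0527] fit d 0.04914590387235902 mec (0.43624457716941833, -0.05269209295511246, 0.051140304654836655)
largest [0.4311 0.1482] (np.float64(31.96514326843404), np.float64(0.0010000000000000078), np.float64(-0.006499999999999999))
large [0.4443 0.2578] (np.float64(9.507293896892328), np.float64(0.0040000000000000105), np.float64(0.005500000000000012))
medium [0.5523 0.246 ] (np.float64(42.28611896092495), np.float64(0.0015000000000000083), np.float64(0.0015000000000000083))
small [0.5403 0.136 ] (np.float64(42.200103847957465), np.float64(0.0010000000000000078), np.float64(-0.0014999999999999944))
square fit [[0.4312, 0.1485], [0.4435, 0.2578], [0.5528, 0.2455], [0.5405, 0.1362]] resid mm [[-0.1, -0.3], [0.8, -0.0], [-0.6, 0.5], [-0.2, -0.2]]
```

Run:
```python
from h import *
import json
from scipy.ndimage import map_coordinates
E=json.load(open("est.json"))["tube"];bore=dict(small=30,medium=39,large=48,largest=57);t=np.linspace(0,2*np.pi,90,endpoint=False)
for cam in("top","scene"):
    f=grab_frame(cam);Ti=np.linalg.inv(f["cam_to_world"]);im=f["img"].astype(float);I=im[...,0]-im[...,2]
    if cam=="top": vis=f["img"].copy()
    def uv(c,r):
        X=np.c_[c[0]+r*np.cos(t),c[1]+r*np.sin(t),np.full(90,.168)]@Ti[:3,:3].T+Ti[:3,3]
        return X[:,0]/X[:,2]*f["fx"]+f["cx"],X[:,1]/X[:,2]*f["fy"]+f["cy"]
    def ring(c,r):
        u,v=uv(c,r);return map_coordinates(I,[v,u],order=1).mean()
    G=np.arange(-.008,.0081,.0005)
    tot=0
    for k in E:
        S=np.array([[ring(np.array(E[k])+[a,b],bore[k]/2e3+.00125)-ring(np.array(E[k])+[a,b],bore[k]/2e3-.003) for b in G] for a in G]); tot=tot+S
        i,j=np.unravel_index(S.argmax(),S.shape);print(cam,k,G[i],G[j],S.max().round(1))
    i,j=np.unravel_index(tot.argmax(),tot.shape);print(cam,"all",G[i],G[j])
    v=cv2.resize(f["img"],None,fx=4,fy=4,interpolation=cv2.INTER_CUBIC)
    for k in E:
        pts=np.c_[uv(E[k],bore[k]/2e3)]*4+1.5;cv2.polylines(v,[pts.round().astype(np.int32)],True,(0,255,0),1)
    c=np.mean([np.c_[uv(E[k],.01)].mean(0) for k in E],0)*4; x,y=c.astype(int)
    cv2.imwrite(f"pics/chk_{cam}.png",v[max(0,y-220):y+220,max(0,x-220):x+220,::-1])
a=[cv2.imread(f"pics/chk_{c}.png") for c in("top","scene")];cv2.imwrite("pics/chk.png",cv2.resize(np.hstack([cv2.resize(q,(400,400)) for q in a]),(800,400)))
```

```text
top largest 6.938893903907228e-18 -0.0014999999999999944 30.8
top large -0.000999999999999994 -0.0014999999999999944 31.3
top medium -0.000999999999999994 -0.0004999999999999935 31.8
top small -0.0004999999999999935 -0.000999999999999994 33.2
top all -0.0004999999999999935 -0.000999999999999994
scene largest 0.0005000000000000074 -0.0014999999999999944 26.9
scene large 0.0005000000000000074 -0.000999999999999994 19.8
scene medium 0.0010000000000000078 -0.000999999999999994 19.2
scene small 0.0005000000000000074 -0.0014999999999999944 19.4
scene all 0.0005000000000000074 -0.0014999999999999944
```

View pics/chk.png

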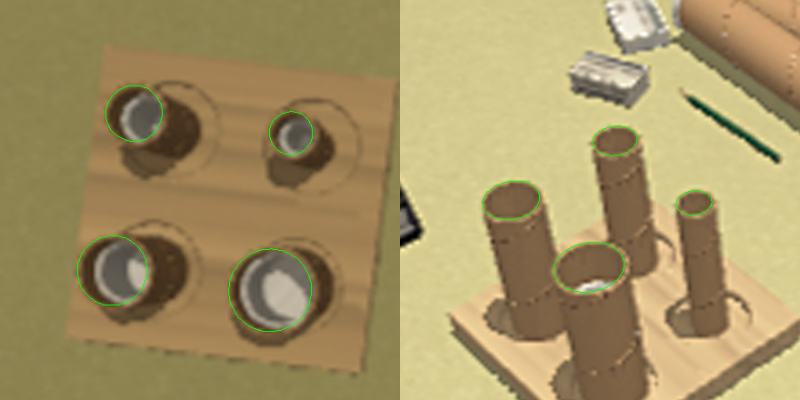

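Wrist, top and scene views agree on the tube mouths to about 1 mm. I'll start with the large plug.

```bash
cat >> h.py <<'E'
import json
EST=json.load(open("est.json"))
D=dict(small=(41,np.pi/4),medium=(50,np.pi/2),large=(59,np.pi/2),largest=(68,np.pi/2))
def pick(k):
    d,a=D[k]; g=d/85; ret=6.5e-3*(g+g*g); z=.0035-ret
    p=EST["plug"][k]; o=down(a)
    movep([*p,.09],o); hit=move_l([*p,z],.12,until_force=8); zz=get_state()["position"][2]
    grab(25); s=get_state(); print(k,"hit",hit,zz-z,"gap",s["finger_gap"]*85,"F",s["grasp_force"])
    move_l([*p,zz+.19],.25); s=get_state();print("lifted gap",s["finger_gap"]*85,s["grasp_force"],s["clock"]); return zz,o
def place(k,zz,o,off=(0,0)):
    t=np.array(EST["tube"][k])+[0,-.0008]+off
    movep([*t,zz+.19],o); move_l([*t,zz+.163],.15)
    hit=move_l([*t,zz+.149],.05,until_force=5); s=get_state()
    print("place hit",hit,"above home mm",(s["position"][2]-zz-.150)*1e3,s["contact_force"].round(1),s["clock"])
    return hit
E
python3 - <<'E'
from h import *
zz,o=pick("large"); json.dump([zz,list(o)],open("st.json","w"))
f,p=look(); cv2.imwrite("pics/held.png",f["img"][:,:,::-1])
E
```

```text
large hit False 0.0007729582590755152 gap 57.461295789343886 F 26.08315944671631
lifted gap 57.44072752208076 26.79123491048813 8.075
```

View pics/held.png

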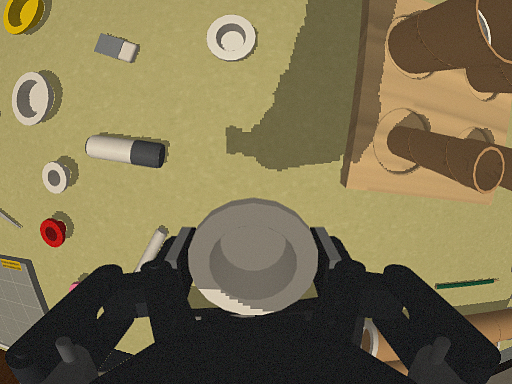

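The large plug is held level across its flange, centred at about (253,258). Placing it now.

Run:
```python
from h import *
zz,o=json.load(open("st.json"))
h=place("large",zz,o)
f,p=look(); cv2.imwrite("pics/pl1.png",f["img"][:,:,::-1])
```

```text
place hit True above home mm -1.4796834540375114 [ 0.3 -0.2  5.3] 10.0417
```

View pics/pl1.png

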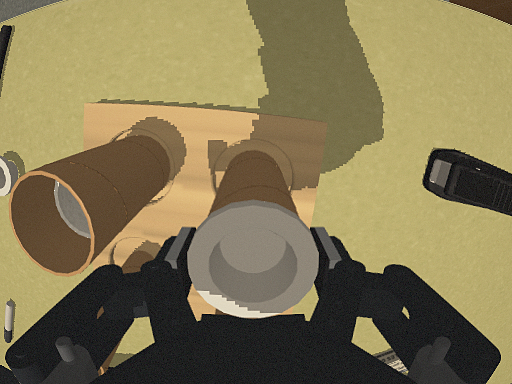

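The large plug is home on its rim with almost no side force. I'll release it and do the rest, stopping if any plug meets the rim too high.

```bash
cat >> h.py <<'E'
def release(up=.07):
    let_go(); s=get_state(); p=s["position"].copy(); p[2]+=up; move_l(p,.25)
E
python3 - <<'E'
from h import *
release()
for k in ("medium","small","largest"):
    zz,o=pick(k); d=D[k][0]
    if get_state()["finger_gap"]*85<d-6: print("bad grasp");break
    place(k,zz,o)
    if get_state()["position"][2]-zz-.150>.0025: print("too high");break
    release()
else:
    p=get_state()["position"]; movep([.45,.0,.40],down(np.pi/2))
    for c in("scene","top"): f=grab_frame(c);cv2.imwrite(f"pics/{c}9.png",f["img"][:,:,::-1])
    a=cv2.imread("pics/scene9.png")[100:230,120:270];b=cv2.imread("pics/top9.png")[150:270,130:290]
    cv2.imwrite("pics/end.png",np.hstack([cv2.resize(a,(400,347),interpolation=cv2.INTER_CUBIC),cv2.resize(b,(400,347),interpolation=cv2.INTER_CUBIC)]))
print(get_state()["clock"])
E
```

```text
medium hit False 0.0004433504272923889 gap 48.60535488712741 F 24.88699346780777
lifted gap 48.299861436697675 25.884100198745728 14.4333
place hit True above home mm -1.3565702373724842 [-0.3 -0.2  5.7] 16.35
small hit False 0.0007208483283336633 gap 39.287799904783405 F 24.931823909282684
lifted gap 39.63430275613096 25.215741991996765 21.4917
place hit False above home mm -1.1582171072370695 [-0.1  0.9 -0.5] 23.7917
largest hit False 0.0006491743076577419 gap 66.46738666037253 F 27.230725586414337
lifted gap 66.67246262262805 28.051394820213318 28.6167
place hit True above home mm -0.781322651164984 [0.7 0.5 3. ] 30.9667
32.775
```

View pics/end.png

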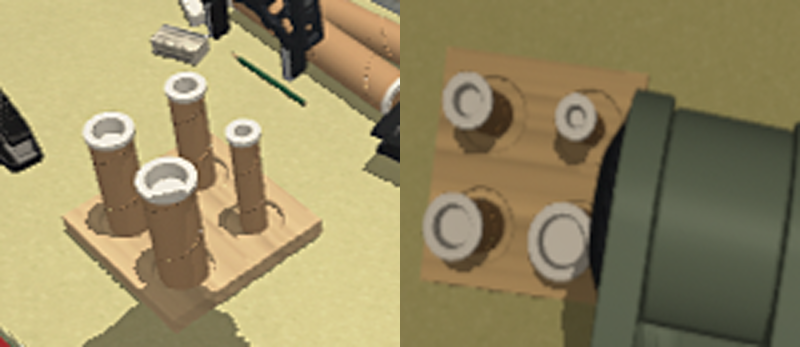

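Run:
```python
from h import *
movep([.42,.19,.34],down(np.pi/2)); sleep(.2); f,p=look()
cv2.imwrite("pics/endw.png",cv2.resize(f["img"][60:300,120:400,::-1],(700,600),interpolation=cv2.INTER_CUBIC)); print(get_state()["clock"])
```

```text
33.85
```

View pics/endw.png

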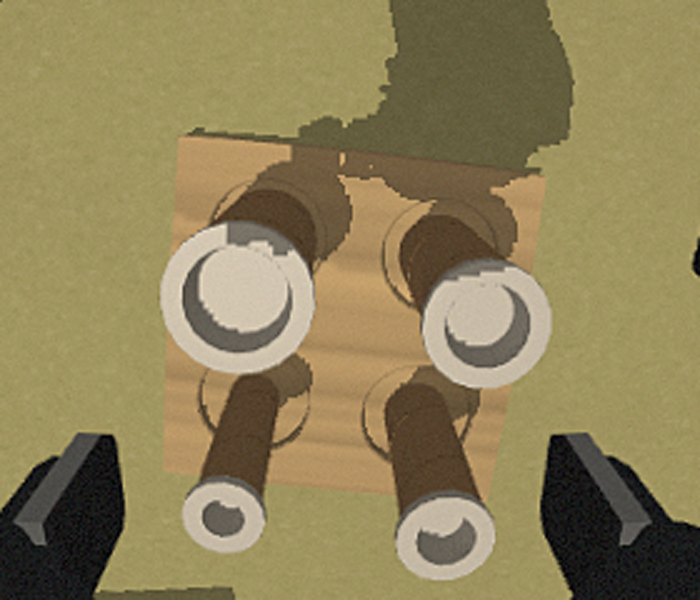

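All four plugs look seated in the scene, top and wrist views. The small one was released without a contact reading, so I'll press each lightly at its centre with shut fingers to confirm it's home.

Run:
```python
from h import *
grab(25)
for k in("small","medium","large","largest"):
    t=np.array(EST["tube"][k])+[0,-.0008]; movep([*t,.21],down(np.pi/2))
    h=move_l([*t,.155],.03,until_force=5); s=get_state(); print(k,h,s["position"][2].round(4),s["contact_force"].round(1))
    move_l([*t,.22],.2)
movep([.42,.0,.36],down(np.pi/2)); f=grab_frame("scene")
a=f["img"][100:230,120:270,::-1]; cv2.imwrite("pics/fin.png",cv2.resize(a,(690,598),interpolation=cv2.INTER_CUBIC)); print(get_state()["clock"])
```

```text
small True 0.1761 [-0.9 -0.8  5.9]
medium True 0.1761 [-0.9 -0.9  4.8]
large True 0.176 [-2.6 -0.3  6.8]
largest True 0.176 [-1.  -1.1  8. ]
43.8333
```

View pics/fin.png

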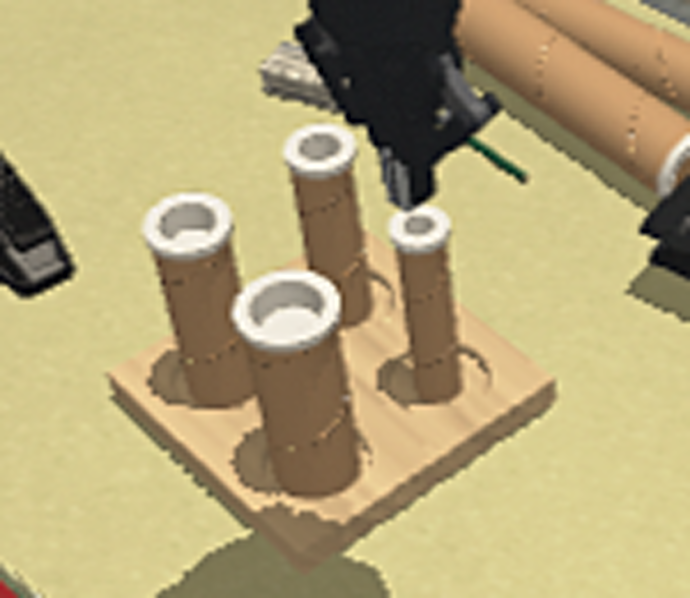

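All four plug tops read 0.176 m, which is exactly fully home. The picture shows them level and the gripper clear, so I'm handing in.

```bash
python3 -c "
from cell import *
print(sign_off())"
```

```text
the job is handed in; nothing more can be done
None
```

All four tubes are closed with their matching white plugs, each with its flange down on the rim (tops at 0.176 m, the fully home height); the job was handed in at about 44 s of the 96 s allowed.

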